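# Line test and tally

### The job

Run a line test and log it: press the green test button fully down and let it spring back up, then swing the lever of the blue tally counter all the way to its stop and let it spring back. Do not press the red alarm button, and leave the roll of black tape where it is.

Things in the scene. Friction and masses are not known exactly. Their poses are not given: they have to be found in the camera images.
- test_set: grey instrument case screwed to the bench, 90 x 120 mm and 45 mm high, with a green push button and a white round needle meter on its top. Origin at the centre of its underside; x and y along the 90 and 120 mm sides, z up. The button's axis is 28 mm to its -y side, the meter (54 mm above the bench) 27 mm to its +y side. Which of the three places on the bench it stands in changes.
- test_push_top (a point): centre of the top face of the green button, a cap 38 mm in diameter that moves straight down; this point moves with it
- test_push (a joint): travel of the green button in m: 0 up, 0.008 fully down. Its spring pushes back with about 4 N when fully down (less before), and lifts it when let go. The meter's needle follows it.
- alarm_set: like the test set, but with a red push button and a red lamp dome (68 mm above the bench); same frame, same button place
- alarm_push_top (a point): centre of the top face of the red button, which must not be pressed
- alarm_push (a joint): travel of the red button in m: 0 up, 0.008 fully down
- counter: blue tally counter screwed to the bench, case 90 x 120 mm and 45 mm high, four white number wheels in its -x face, black zeroing knob (only for show) on its -y face, steel lever on its top between two 3 mm radius stop pins 13 mm tall standing 30 mm from the hinge. Origin at the centre of its underside, x and y along the 90 and 120 mm sides, z up. The lever's hinge stands at x = +22 mm, y = 0.
- lever_hinge (a point): point on the lever's vertical hinge axis, at the height of the top of its post (98 mm above the bench)
- lever_post_top (a point): top centre of the upright black round post at the lever's free end; post 16 mm in diameter, its plain part 68 to 94 mm above the bench, top at 98 mm; 62 mm from the hinge axis. The arm under it is 12 mm wide and its top is 58 mm above the bench; nothing on the counter but the post stands higher than 63 mm. This point moves with the lever.
- counter_lever (a joint): angle of the lever in rad: 0 at rest, 1.0 at its stop; it grows counterclockwise seen from above. At rest the arm points from the hinge to the counter's -x side, 0.5 rad toward +y; at the stop to -x, 0.5 rad toward -y. A spring (about 1 N at the post at rest, 4 N at the stop) swings it back when let go.
- tape_roll: loose roll of black tape lying flat, 62 mm in diameter, 19 mm high; origin at the centre of its underside

How it is judged:
By the outcome, as a careful person would: the job done as asked, in the order asked, and still so for the second after the job is handed in, with the robot touching nothing.
It also fails if it takes over 61 s, if anything falls off the work surface, if the arm or the gripper's body presses on something with over 40 N, if the wrist force passes 120 N, or if a joint passes its speed limit or range.

### The arm

A 6-joint arm with a two-finger parallel gripper is mounted at the origin on a cart in front of the work surface, level with it; the furniture and walls round the work are solid. World frame = base frame: x ahead of the robot, y to its left, z up, the work surface at z = 0. Lengths are in m, angles in rad, forces in N, time in s.
With the tool pointing down it reaches from about 0.225 to 0.875 m from the base axis. Payload 3.4 kg.
Tool frame: the origin (TCP) lies on the centre line of the jaws, within the pads' length; the fingertips stand 22 mm ahead of it and the grasp point (between the pads) lies 3 mm ahead of it; z points along the fingers, y is the line along which they close (so a half turn about z gives the same grasp; the last joint's range is limited). The gripper opens to 85 mm and grips with 20 to 120 N. Pads are 22 mm wide; open, the fingers measure 114 mm over their backs; the gripper's body (76 mm by 85 mm) begins 54 mm behind the grasp point. The pads swing forward as they close: fully open they stand 13 mm farther back than shut.
Start: joints at [-1.458, 0.276, 1.505, -0, 1.361, -0.121], TCP at [0.133, -0.559, 0.253] pointing down, gripper open.
Joint ranges: [-2.89, 2.89], [-0.75, 2.08], [0.22, 2.7], [-1.18, 4.32], [0.11, 2.71], [-2.7, 2.7]. Speed limits (rad/s): [2.57, 2.57, 3.14, 3.14, 3.14, 3.14].

### API

Orientations are given as a unit quaternion [w, x, y, z].
In Python, from rig import manip gives the robot as it stands.
- The arm moves only by the tool jog_arm, called as name(argument=value, ...), one argument or row to a line, values as JSON. Schema: {"type":"object","properties":{"ticks":{"type":"array","items":{"type":"array","items":{"type":"array","items":{"type":"number"},"minItems":4,"maxItems":4},"minItems":1,"maxItems":5},"minItems":1,"maxItems":1},"finger_gap":{"type":"number"},"squeeze":{"type":"number"},"only":{"type":"string"},"quiet":{"type":"boolean"},"lines":{"type":"string"}},"required":["ticks"],"additionalProperties":false}. ticks is a list that holds a single list of rows (three levels of brackets), with 1 to 5 rows, each of 4 numbers: dx, dy, dz in m, then a turn about the tool's z in rad; each row shifts and turns the commanded pose from where the row before left it, along the tool's axes as they then stand; what a row does not reach is not made up. A row lasts 1/12 s, in which the tool goes at most 0.0417 m and 0.125 rad, less where a joint would pass 70% of its speed; a pose out of reach is approached as far as the arm can. finger_gap is the finger opening in m, set as the call begins (left out keeps the last). The fingers move at their own pace and stop on an object; squeeze is the grip in N (left out, the last holds). Time passes only in rows, so rows that do not move let the fingers close. The tool returns the time, the measured TCP pose, the force, the opening and the grip force at its end. only (a regular expression) keeps the lines of the reply that match it, lines (a string "A,B") keeps lines A to B, and quiet returns only ok. Input that does not fit is refused with a message, and nothing moves.
- manip.get_state(): the state, without advancing time (a new reading comes with each control period).
- manip.get_image(name): name is "scene" or "top"; returns a dict with "img" (384x512x3 uint8, red, green, blue), "camera_matrix" (3x3 intrinsics, pixels), "T" (4x4, takes a point from camera to world coordinates). Camera axes: x right, y down, z forward; pixel columns grow to the right and rows downward; lengths in m; the calibration is good to about 2 mm. A picture is of the moment at which its call begins. There is no depth.
- manip.sign_off(): hands the job in; it is judged then, once.
The state is a dict: "clock": time; "qpos": joint angles; "qd": joint speeds; "effort": joint torques, N m; "position": TCP position; "ee_rot": TCP orientation; "contact_force": force on the tool from outside, world axes, zero at the start; "moment": the same for the moment, N m; "width": finger opening in m; "gripper_force": force on a finger pad.
Only numpy, scipy, OpenCV 4.12 (cv2) and the standard library are available. Lean on these libraries where they do the work, as an engineer would, in place of code of your own. Each camera call takes 0.05 s, during which the arm holds its last target. There are 200 camera calls.

## Working session

There is one attempt and no reset: what is moved stays moved. The work goes in short steps, Python scripts to look and compute and a tool call to move; the robot and the scene stay as the last step left them, time stands still between calls to the robot, and variables do not carry over. Pictures are saved under pics/ and viewed, at most 10 in all, crops included, and the job is handed in when it is done.

```bash
ls; mkdir -p pics
```

Run:
```python
from rig import manip
import cv2,numpy as np
np.set_printoptions(precision=4,suppress=True)
for n in("scene","top"):
    r=manip.get_image(n);cv2.imwrite(f"pics/{n}0.png",r["img"][:,:,::-1]);print(n,r["camera_matrix"],r["T"])
s=manip.get_state();print(s)
```

```text
pics
rig.py
scene [[436.4516   0.     252.5419]
 [  0.     436.4516 189.9519]
 [  0.       0.       1.    ]] [[-0.8258 -0.3798  0.4169  0.2121]
 [-0.5638  0.5375 -0.6271  0.4592]
 [ 0.0141 -0.7529 -0.658   0.6373]
 [ 0.      0.      0.      1.    ]]
top [[364.2126   0.     248.5467]
 [  0.     364.2126 194.402 ]
 [  0.       0.       1.    ]] [[-0.0278 -0.9965  0.0784  0.5206]
 [-0.9996  0.0276 -0.004  -0.0752]
 [ 0.0019 -0.0785 -0.9969  0.9339]
 [ 0.      0.      0.      1.    ]]
{'clock': 0.1, 'qpos': array([-1.458 ,  0.2766,  1.506 , -0.    ,  1.3607, -0.121 ]), 'qd': array([ 0.0003,  0.0002, -0.0028,  0.0008,  0.0001,  0.003 ]), 'effort': array([  0.0011, -41.7701, -24.6405,  -0.0002,   0.0058,   0.    ]), 'position': array([ 0.1331, -0.5589,  0.2525]), 'ee_rot': array([-0.0008,  0.9932,  0.1166, -0.    ]), 'contact_force': array([-0.7733,  0.9016,  0.3015]), 'moment': array([-0.0609, -0.0137, -0.0163]), 'gripper_force': 0.0, 'width': 0.08562347420710573}
```

View pics/scene0.png

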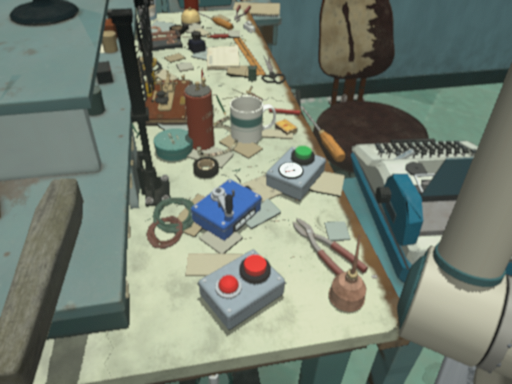

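View pics/top0.png

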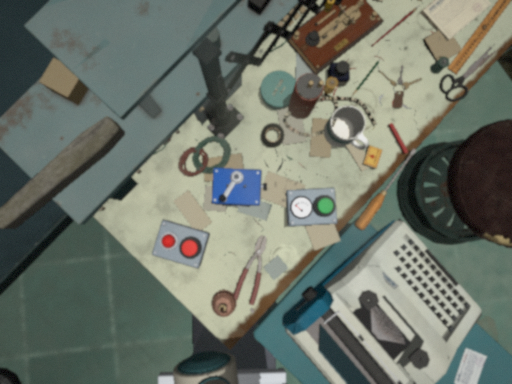

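The scene view shows the green button at (303,155), the red one at (256,266), the blue counter at (227,207) and the tape at (205,165). In the top view they are at (324,205), (190,247), (236,187) and (271,134). Next I measure them and enlarge the counter.

Create h.py:
```python
import cv2,numpy as np
from rig import manip
np.set_printoptions(precision=4,suppress=True)
def ray(r,p):
    d=np.linalg.inv(r["camera_matrix"])@[p[0],p[1],1.]; d=r["T"][:3,:3]@d
    return r["T"][:3,3],d/np.linalg.norm(d)
def plane(r,p,z):
    o,d=ray(r,p); return o+d*(z-o[2])/d[2]
def tri(r1,p1,r2,p2):
    P=[r["camera_matrix"]@np.linalg.inv(r["T"])[:3] for r in(r1,r2)]
    X=cv2.triangulatePoints(P[0],P[1],np.array(p1,float),np.array(p2,float))[:,0];X=X[:3]/X[3]
    a,d=ray(r1,p1);e=np.linalg.norm(np.cross(X-a,d));return X,e
def blob(r,lo,hi,box):
    x0,y0,x1,y1=box
    m=cv2.inRange(cv2.cvtColor(r["img"],cv2.COLOR_RGB2HSV),lo,hi)
    k=np.zeros_like(m);k[y0:y1,x0:x1]=m[y0:y1,x0:x1]
    c=max(cv2.findContours(k,cv2.RETR_EXTERNAL,cv2.CHAIN_APPROX_NONE)[0],key=cv2.contourArea)
    M=cv2.moments(c);return np.array([M["m10"],M["m01"]])/M["m00"],c
```

Run:
```python
from h import *
S,T=manip.get_image("scene"),manip.get_image("top")
g=((45,90,40),(85,255,255))
ps,cs=blob(S,*g,(285,135,325,175));pt,ct=blob(T,*g,(305,190,345,220))
print("green",ps,pt,cv2.boundingRect(cs),cv2.boundingRect(ct),tri(S,ps,T,pt),plane(T,pt,.06))
w=((0,0,190),(180,60,255))
ps,cs=blob(S,*w,(272,155,306,185));pt,ct=blob(T,*w,(285,193,315,222))
print("meter",ps,pt,cv2.boundingRect(cs),cv2.boundingRect(ct),tri(S,ps,T,pt))
b=((100,120,40),(130,255,255))
for r,box in((S,(180,170,275,245)),(T,(200,155,275,215))):
    p,c=blob(r,*b,box);print("blue",p,cv2.minAreaRect(c))
    if r is T: print([plane(T,q,.045) for q in cv2.boxPoints(cv2.minAreaRect(c))])
a=cv2.resize(S["img"][165:245,180:270],None,fx=6,fy=6,interpolation=cv2.INTER_CUBIC)
bb=cv2.resize(T["img"][155:220,205:275],None,fx=6,fy=6,interpolation=cv2.INTER_CUBIC)
cc=cv2.resize(T["img"][180:230,280:340],None,fx=6,fy=6,interpolation=cv2.INTER_CUBIC)
cv2.imwrite("pics/cs.png",a[:,:,::-1]);cv2.imwrite("pics/ct.png",np.hstack([bb[:300],cc[:300]])[:,:,::-1] if 0 else bb[:,:,::-1])
```

```text
green [302.9623 152.1258] [324.7597 205.4282] (295, 146, 17, 13) (317, 198, 16, 16) (array([ 0.5576, -0.2608,  0.0612]), np.float64(8.636020504078712e-05)) [ 0.5578 -0.261   0.06  ]
meter [290.4513 169.2883] [301.1135 206.8865] (280, 162, 22, 15) (292, 198, 19, 19) (array([ 0.5563, -0.2057,  0.0486]), np.float64(1.5856427210891404e-05))
blue [226.7278 205.5202] ((225.82785034179688, 203.39344787597656), (37.77088165283203, 60.433414459228516), 50.19443130493164)
blue [236.8439 187.2583] ((236.0, 186.0), (36.0, 46.0), 90.0)
[array([0.6582, 0.0068, 0.045 ]), array([ 0.655 , -0.1064,  0.045 ]), array([ 0.5663, -0.1037,  0.045 ]), array([0.5695, 0.0086, 0.045 ])]
```

View pics/cs.png

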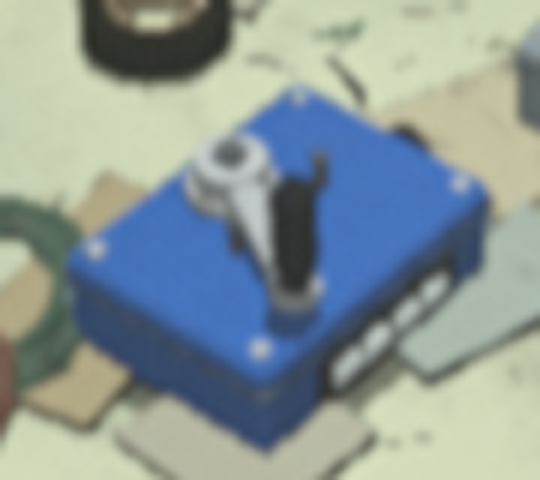

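View pics/ct.png

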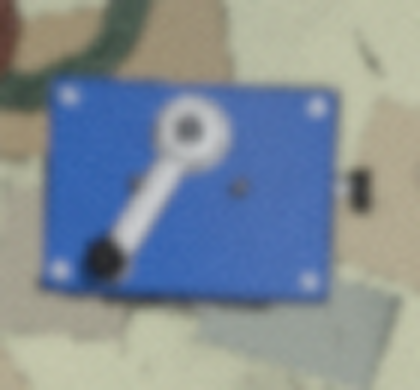

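Scene crop: post top at about (296,190), hinge disc at (232,155), tape behind. Top crop: post at (105,258), hinge at (190,130), screws at the corners. Now I triangulate these.

Run:
```python
from h import *
S,T=manip.get_image("scene"),manip.get_image("top")
f=lambda u,v,x,y:(np.array([u,v])-2.5)/6+[x,y]
sc=lambda u,v:f(u,v,180,165); tp=lambda u,v:f(u,v,205,155)
prs={"post":((296,190),(104,258)),"hinge":((232,155),(189,130)),"s1":((96,247),(69,95)),"s2":((299,97),(318,107)),"s3":((461,182),(309,280)),"s4":((261,348),(60,269))}
R={}
for k,(a,b) in prs.items():
    X,e=tri(S,sc(*a),T,tp(*b));R[k]=X;print(k,X,e)
c=sum(R[k] for k in("s1","s2","s3","s4"))/4
y=R["s1"]-R["s2"]+R["s4"]-R["s3"];x=R["s1"]-R["s4"]+R["s2"]-R["s3"]
yaw=np.arctan2(y[1],y[0])-np.pi/2
print("centre",c,"yaw",yaw,np.arctan2(x[1],x[0]))
rot=lambda v:np.array([[np.cos(yaw),-np.sin(yaw)],[np.sin(yaw),np.cos(yaw)]])@v
h=c[:2]+rot(np.array([.022,0]));print("hinge pred",h,"post rest pred",h+rot(.062*np.array([-np.cos(.5),np.sin(.5)])),"stop",h+rot(.062*np.array([-np.cos(.5),-np.sin(.5)])))
print("post at z .098 top view",plane(T,tp(104,258),.098), "dist",np.linalg.norm((R["post"]-R["hinge"])[:2]))
# red, tape
p,_=blob(T,((0,150,100),(8,255,255)),(178,233,204,262));print("red",plane(T,p,.06))
```

```text
post [ 0.5809 -0.017   0.0958] 2.4136290957849455e-05
hinge [ 0.6337 -0.0502  0.0598] 0.0003891147036189672
s1 [ 0.6519 -0.0006  0.0458] 6.65570939928703e-05
s2 [ 0.6445 -0.1025  0.0441] 0.00014002599652061714
s3 [ 0.5727 -0.0971  0.0449] 0.00043302087852158827
s4 [0.5804 0.0044 0.0446] 0.0001676322238133879
centre [ 0.6124 -0.0489  0.0449] yaw -0.0740560860692494 -0.07282069313369709
hinge pred [ 0.6343 -0.0506] post rest pred [ 0.5823 -0.0169] stop [ 0.5779 -0.0762]
post at z .098 top view [ 0.5808 -0.0172  0.098 ] dist 0.062366331543148315
  File "<stdin>", line 17, in <module>
TypeError: blob() missing 1 required positional argument: 'box'
```
Excellent. Now plan.

The measurements agree with the text: post at 96 mm, case at 45 mm, lever length 62 mm, button about 61 mm. I close the fingers, square the tool to the counter, then work out the offsets.

Add to h.py:
```python
from scipy.spatial.transform import Rotation as Ro
def off(*ts):
    s=manip.get_state();q=s["ee_rot"];R=Ro.from_quat([q[1],q[2],q[3],q[0]])
    print("pos",s["position"],"F",s["contact_force"],"w",s["width"],"t",s["clock"]);print(R.as_matrix())
    for t in ts: print("to",t,"tool",R.inv().apply(np.array(t)-s["position"]))
```

jog_arm(
  ticks=[
    [[0, 0, 0, 0.1], [0, 0, 0, 0.1], [0, 0, 0, 0.11], [0, 0, 0, 0]],
  ],
  finger_gap=0,
  squeeze=20,
)

```text
clock: 0.63
position: [0.1332, -0.5593, 0.2532]
ee_rot: [-0.0, 0.999, -0.039, -0.0]
contact_force: [0.1, 0.6, -1.3]
width: 0.0391
gripper_force: 0.0
```

Run:
```python
from h import *
off([.5576,-.2605,.2525],[.5576,-.2605,.095])
T=manip.get_image("top");p,_=blob(T,(0,150,100),(8,255,255),(178,233,204,262));print("red",plane(T,p,.06))
```

```text
pos [ 0.1332 -0.5593  0.2532] F [ 0.0888  0.6142 -1.2978] w 0.03906885023609819 t 0.6333
[[ 0.997  -0.0778 -0.    ]
 [-0.0778 -0.997   0.0001]
 [-0.     -0.0001 -1.    ]]
to [0.5576, -0.2605, 0.2525] tool [ 0.3999 -0.331   0.0008]
to [0.5576, -0.2605, 0.095] tool [ 0.3999 -0.3309  0.1583]
red [0.4665 0.0658 0.06  ]
```

jog_arm(
  ticks=[
    [[0.027, -0.022, 0, 0], [0.027, -0.022, 0, 0], [0.027, -0.022, 0, 0], [0.027, -0.022, 0, 0], [0.027, -0.022, 0, 0]],
  ],
  finger_gap=0,
  quiet=true,
)

```text
ok
```

jog_arm(
  ticks=[
    [[0.027, -0.022, 0, 0], [0.027, -0.022, 0, 0], [0.027, -0.022, 0, 0], [0.027, -0.022, 0, 0], [0.027, -0.022, 0, 0]],
  ],
)

```text
clock: 1.52
position: [0.4204, -0.3593, 0.2534]
ee_rot: [0.0, 0.999, -0.037, 0.0]
contact_force: [1.0, -0.0, -0.0]
width: -0.0
gripper_force: 0.0
```

jog_arm(
  ticks=[
    [[0.027, -0.022, 0, 0], [0.027, -0.022, 0, 0], [0.027, -0.022, 0, 0], [0.027, -0.022, 0, 0], [0, 0, 0, 0]],
  ],
)

```text
clock: 1.93
position: [0.5385, -0.2772, 0.253]
ee_rot: [-0.001, 0.999, -0.034, 0.002]
contact_force: [0.7, -0.4, 0.4]
width: -0.0
gripper_force: 0.0
```

Run:
```python
from h import *
off([.5576,-.2605,.105])
```

```text
pos [ 0.5385 -0.2772  0.253 ] F [ 0.7024 -0.3736  0.3603] w -2.5046109093437853e-05 t 1.9333
[[ 0.9977 -0.0682  0.004 ]
 [-0.0682 -0.9977  0.0024]
 [ 0.0038 -0.0027 -1.    ]]
to [0.5576, -0.2605, 0.105] tool [ 0.0174 -0.0176  0.1481]
```

jog_arm(
  ticks=[
    [[0.02, -0.02, 0, 0], [0, 0, 0.04, 0], [0, 0, 0.04, 0], [0, 0, 0.04, 0], [0, 0, 0.028, 0]],
  ],
  quiet=true,
)

```text
ok
```

jog_arm(
  ticks=[
    [[0, 0, 0, 0], [0, 0, 0, 0], [0, 0, 0, 0]],
  ],
)

```text
clock: 2.6
position: [0.5562, -0.2637, 0.1071]
ee_rot: [0.001, 0.999, -0.038, 0.001]
contact_force: [-0.3, -0.2, 0.9]
width: 0.0003
gripper_force: 0.0
```

Run:
```python
from h import *
off([.5576,-.2605,.085])
S=manip.get_image("scene");cv2.imwrite("pics/g1.png",cv2.resize(S["img"][90:215,220:370],None,fx=4,fy=4)[:,:,::-1])
```

```text
pos [ 0.5562 -0.2637  0.1071] F [-0.2748 -0.195   0.8531] w 0.0002755393368472307 t 2.6
[[ 0.9972 -0.0753  0.0028]
 [-0.0753 -0.9972 -0.0018]
 [ 0.0029  0.0016 -1.    ]]
to [0.5576, -0.2605, 0.085] tool [ 0.0011 -0.0033  0.0221]
```

View pics/g1.png

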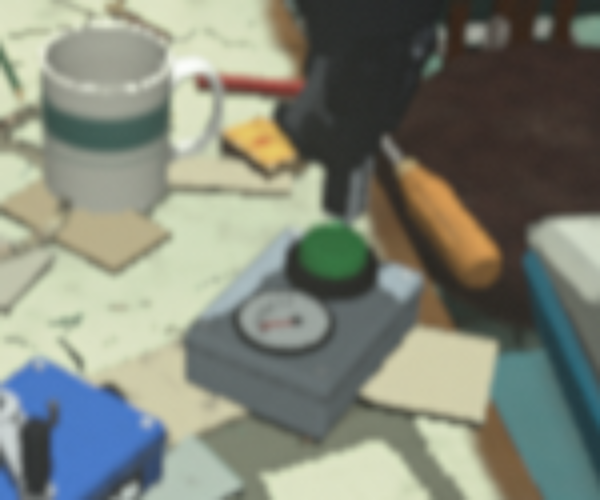

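The fingertips hang over the cap (tips at crop (343,213), cap at (335,248)). I lower until the button bottoms out.

jog_arm(
  ticks=[
    [[0.001, -0.003, 0.01, 0], [0, 0, 0.01, 0], [0, 0, 0, 0], [0, 0, 0, 0]],
  ],
)

```text
clock: 2.98
position: [0.5572, -0.26, 0.0858]
ee_rot: [0.0, 0.999, -0.038, 0.001]
contact_force: [2.2, -0.2, 3.2]
width: 0.0001
gripper_force: 1.4
```

jog_arm(
  ticks=[
    [[0, 0, 0.004, 0], [0, 0, 0, 0], [0, 0, 0, 0]],
  ],
)

```text
clock: 3.23
position: [0.5572, -0.2601, 0.0829]
ee_rot: [0.001, 0.999, -0.038, 0.001]
contact_force: [-0.0, 0.7, 8.5]
width: -0.0003
gripper_force: 4.5
```

jog_arm(
  ticks=[
    [[0, 0, 0.004, 0], [0, 0, 0, 0], [0, 0, 0, 0]],
  ],
)

```text
clock: 3.48
position: [0.5573, -0.2601, 0.0826]
ee_rot: [0.001, 0.999, -0.038, 0.002]
contact_force: [-4.2, 3.4, 27.9]
width: 0.0004
gripper_force: 14.0
```

Run:
```python
from h import *
S=manip.get_image("scene");T=manip.get_image("top")
a=cv2.resize(S["img"][120:200,250:340],None,fx=4,fy=4);b=cv2.resize(T["img"][165:245,270:360],None,fx=4,fy=4)
cv2.imwrite("pics/g2.png",np.hstack([a,b])[:,:,::-1]);print(manip.get_state()["contact_force"])
```

```text
[-4.5241  3.4211 27.5033]
```

View pics/g2.png

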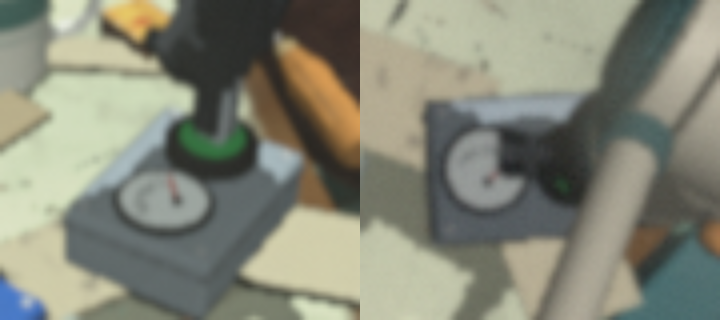

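The needle has swung from left to up, the cap is sunk in its collar, and the force jumped from 8 to 28 N over 0.3 mm. That is the hard stop. I let go, rise, and head over the counter's +y side.

jog_arm(
  ticks=[
    [[0, 0, -0.006, 0], [0, 0, -0.01, 0], [0, 0, -0.03, 0], [0, 0, -0.03, 0], [0, 0, 0, 0]],
  ],
)

```text
clock: 4.0
position: [0.5585, -0.2612, 0.1587]
ee_rot: [0.002, 0.999, -0.038, 0.004]
contact_force: [1.0, -1.0, 1.1]
width: -0.0001
gripper_force: 0.0
```

jog_arm(
  ticks=[
    [[0, 0, 0, 0], [0, 0, 0, 0]],
  ],
)

```text
clock: 4.17
position: [0.5553, -0.2592, 0.1525]
ee_rot: [-0.0, 0.999, -0.038, -0.001]
contact_force: [-0.5, 0.3, -0.2]
width: 0.0002
gripper_force: 0.0
```

Run:
```python
from h import *
off([.580,.030,.15],[.580,.030,.095],[.578,-.054,.095])
S=manip.get_image("scene");T=manip.get_image("top")
a=cv2.resize(S["img"][120:200,250:340],None,fx=4,fy=4)
cv2.imwrite("pics/g3.png",a[:,:,::-1])
```

```text
pos [ 0.5553 -0.2592  0.1525] F [-0.4525  0.2993 -0.1575] w 0.00015587629931685545 t 4.1667
[[ 0.9971 -0.076  -0.0022]
 [-0.076  -0.9971  0.001 ]
 [-0.0022 -0.0008 -1.    ]]
to [0.58, 0.03, 0.15] tool [ 0.0027 -0.2903  0.0027]
to [0.58, 0.03, 0.095] tool [ 0.0028 -0.2902  0.0577]
to [0.578, -0.054, 0.095] tool [ 0.0072 -0.2063  0.0577]
```

View pics/g3.png

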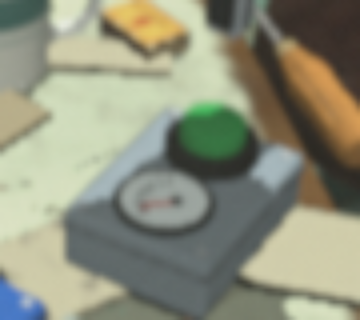

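Button is back up and the needle has returned to rest. On to the lever.

jog_arm(
  ticks=[
    [[0, -0.03, -0.01, 0], [0, -0.04, 0, 0], [0, -0.04, 0, 0], [0, -0.04, 0, 0], [0, -0.04, 0, 0]],
  ],
  quiet=true,
)

```text
ok
```

jog_arm(
  ticks=[
    [[0.003, -0.04, 0, 0], [0, -0.04, 0, 0], [0, -0.02, 0.01, 0], [0, 0, 0, 0], [0, 0, 0, 0]],
  ],
  quiet=true,
)

```text
ok
```

jog_arm(
  ticks=[
    [[0, 0, 0.025, 0], [0, 0, 0.025, 0], [0, 0, 0.006, 0], [0, 0, 0, 0], [0, 0, 0, 0]],
  ],
)

```text
clock: 5.52
position: [0.5815, 0.0281, 0.0973]
ee_rot: [0.0, 0.999, -0.039, -0.0]
contact_force: [0.1, -0.2, 0.3]
width: -0.0001
gripper_force: 0.0
```

Run:
```python
from h import *
off([.580,.020,.095],[.578,-.054,.095])
```

```text
pos [0.5815 0.0281 0.0973] F [ 0.1176 -0.2482  0.2733] w -5.062051953342817e-05 t 5.5167
[[ 0.997  -0.0775 -0.0005]
 [-0.0775 -0.997  -0.0003]
 [-0.0005  0.0004 -1.    ]]
to [0.58, 0.02, 0.095] tool [-0.0009  0.0082  0.0023]
to [0.578, -0.054, 0.095] tool [0.0029 0.0821 0.0024]
```

jog_arm(
  ticks=[
    [[-0.002, 0.015, 0, 0], [0, 0.01, 0, 0], [0, 0.01, 0, 0], [0, 0, 0, 0]],
  ],
)

```text
clock: 5.85
position: [0.5766, -0.0071, 0.0981]
ee_rot: [0.0, 0.999, -0.039, 0.0]
contact_force: [-0.2, 1.5, 1.8]
width: 0.0001
gripper_force: 0.9
```

jog_arm(
  ticks=[
    [[0, 0.01, 0, 0], [0, 0.01, 0, 0], [0, 0.01, 0, 0], [0, 0, 0, 0], [0, 0, 0, 0]],
  ],
)

```text
clock: 6.27
position: [0.5744, -0.036, 0.0973]
ee_rot: [-0.0, 0.999, -0.039, 0.0]
contact_force: [-1.6, 3.3, 1.4]
width: 0.0
gripper_force: 1.3
```

jog_arm(
  ticks=[
    [[0.002, 0.006, 0, 0], [0, 0.006, 0, 0], [0, 0, 0, 0], [0, 0, 0, 0]],
  ],
)

```text
clock: 6.6
position: [0.5763, -0.0476, 0.0973]
ee_rot: [-0.0, 0.999, -0.038, 0.001]
contact_force: [0.2, 3.8, -0.9]
width: 0.0001
gripper_force: 1.8
```

jog_arm(
  ticks=[
    [[0, 0.004, 0, 0], [0, 0, 0, 0], [0, 0, 0, 0]],
  ],
)

```text
clock: 6.85
position: [0.5767, -0.0512, 0.0974]
ee_rot: [-0.0, 0.999, -0.038, 0.002]
contact_force: [3.0, 4.7, -1.9]
width: -0.0001
gripper_force: 2.3
```

jog_arm(
  ticks=[
    [[0, 0.004, 0, 0], [0, 0, 0, 0], [0, 0, 0, 0]],
  ],
)

```text
clock: 7.1
position: [0.5769, -0.0549, 0.0976]
ee_rot: [-0.0, 0.999, -0.038, 0.002]
contact_force: [3.2, 4.5, -1.2]
width: 0.0002
gripper_force: 2.8
```

jog_arm(
  ticks=[
    [[0, 0.003, 0, 0], [0, 0, 0, 0], [0, 0, 0, 0]],
  ],
)

```text
clock: 7.35
position: [0.5769, -0.0558, 0.0977]
ee_rot: [-0.002, 0.999, -0.039, 0.002]
contact_force: [5.0, 10.5, -2.5]
width: 0.0002
gripper_force: 5.6
```

jog_arm(
  ticks=[
    [[0, 0.003, 0, 0], [0, 0, 0, 0], [0, 0, 0, 0]],
  ],
)

```text
clock: 7.6
position: [0.577, -0.0564, 0.0977]
ee_rot: [-0.005, 0.999, -0.039, 0.003]
contact_force: [5.8, 17.6, -1.8]
width: -0.0
gripper_force: 8.9
```

Run:
```python
from h import *
S=manip.get_image("scene");T=manip.get_image("top")
a=cv2.resize(S["img"][165:245,180:270],None,fx=4,fy=4);b=cv2.resize(T["img"][145:225,200:290],None,fx=4,fy=4)
cv2.imwrite("pics/l1.png",np.hstack([a,b])[:,:,::-1])
for n,r in(("S",S),("T",T)):
    q=np.linalg.inv(r["T"])@[.5779,-.0762,.098,1];q=r["camera_matrix"]@q[:3];q=q[:2]/q[2]
    print(n,(q-([180,165] if n=="S" else [200,145]))*4+([0,0] if n=="S" else [360,0]))
```

```text
S [273.961   57.0766]
T [550.4298 212.4453]
```

View pics/l1.png

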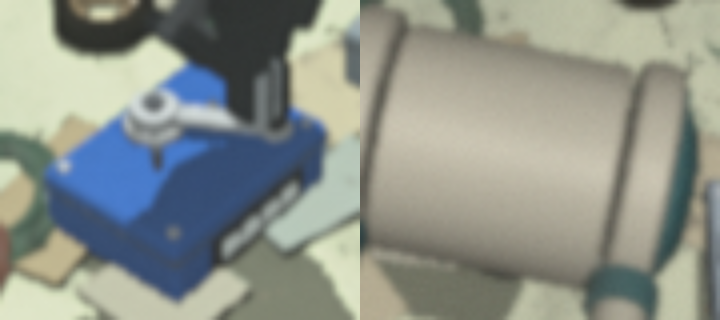

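The lever lies against the far stop pin (arm end at (275,125)), and the force rose from 4.5 to 17.6 N over 1.5 mm. I back off and lift clear.

jog_arm(
  ticks=[
    [[0, -0.02, 0, 0], [0, -0.02, 0, 0], [0, -0.02, 0, 0], [0, -0.02, 0, 0], [0, -0.02, 0, 0]],
  ],
)

```text
clock: 8.12
position: [0.5824, 0.0382, 0.0976]
ee_rot: [0.001, 0.999, -0.038, 0.001]
contact_force: [-0.6, 0.3, -0.3]
width: -0.0
gripper_force: 0.0
```

jog_arm(
  ticks=[
    [[0, 0, 0, 0], [0, 0, -0.03, 0], [0, 0, -0.04, 0], [0, 0, -0.04, 0], [0, -0.03, 0, 0]],
  ],
)

```text
clock: 8.53
position: [0.5894, 0.0628, 0.216]
ee_rot: [0.003, 0.999, -0.04, 0.008]
contact_force: [1.7, 0.2, 1.0]
width: 0.0002
gripper_force: 0.0
```

jog_arm(
  ticks=[
    [[0, -0.04, 0, 0], [0, -0.04, 0, 0], [0, -0.04, 0, 0], [0, 0, 0, 0], [0, 0, 0, 0]],
  ],
)

```text
clock: 8.95
position: [0.5937, 0.1885, 0.2072]
ee_rot: [0.001, 0.999, -0.036, 0.0]
contact_force: [-0.5, -1.1, -0.8]
width: -0.0003
gripper_force: 0.0
```

Run:
```python
from h import *
S=manip.get_image("scene");T=manip.get_image("top")
a=cv2.resize(S["img"][130:320,150:340],None,fx=2,fy=2);b=cv2.resize(T["img"][100:290,150:340],None,fx=2,fy=2)
cv2.imwrite("pics/l2.png",np.hstack([a,b])[:,:,::-1])
```

```text
(no output)
```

View pics/l2.png

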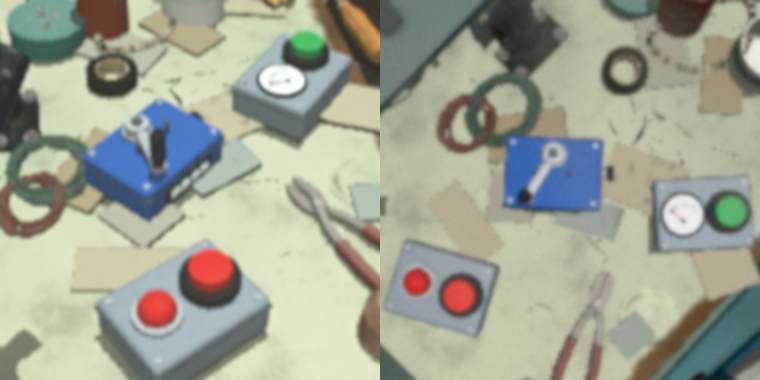

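The lever is back at rest (post at (525,196) in the top half), the green button is up, the red one is untouched, and the tape is where it was.

jog_arm(
  ticks=[
    [[0, 0, 0, 0], [0, 0, 0, 0], [0, 0, 0, 0]],
  ],
  lines="1,2",
)

```text
clock: 9.3
position: [0.5936, 0.1863, 0.2074]
```

```bash
python3 -c "
from rig import manip
print(manip.sign_off())"
```

```text
the job is handed in; nothing more can be done
None
```

I pressed the green button to its stop and let it spring back, then swung the counter lever to its stop and let it spring back; the red button and tape were not touched, and I handed the job in at about 9.3 s.

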